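Raise the router-table guard one notch and feed the sled under it

ROBOT

A 6-joint arm with a two-finger parallel gripper is mounted at the origin on the work surface. World frame = base frame: x ahead of the robot, y to its left, z up, the work surface at z = 0. Lengths are in m, angles in rad, forces in N, time in s.
With the tool pointing down it reaches from about 0.275 to 0.725 m from the base axis. Payload 5.6 kg.
Tool frame: the origin (TCP) lies at the very end of the fingers, on their centre line; the grasp point (between the pads) lies robot.hold_point_z behind it (robot.hold_point_z is the distance from the TCP to the grasp point, in m); z points along the fingers, y is the line along which they close (so a half turn about z gives the same grasp; the last joint's range is limited). The gripper opens to 85 mm and grips with 20 to 120 N. Pads are 22 mm wide; open, the fingers measure 114 mm over their backs; the gripper's body (76 mm by 85 mm) begins 54 mm behind the grasp point. The pads swing forward as they close: fully open they stand 13 mm farther back than shut.
Start: joints at [-0.986, 0.255, 0.108, 0, -1.424, -0.285], TCP at [0.162, -0.525, 0.205] pointing down, gripper open.
Joint ranges: [-2.95, 2.95], [-1.21, 1.97], [-1.09, 1.5], [-2.87, 1.71], [-2.94, -0.07], [-3.05, 3.05]. Speed limits (rad/s): [2.57, 2.57, 3.14, 3.14, 3.14, 3.14].

INTERFACE

Orientations are given as a 3x3 rotation matrix whose columns are the frame's x, y, z axes.
In Python, from plant import robot gives the robot as it stands. The module is installed in compiled form; this text tells all that it offers.
- The arm moves only by the tool move_arm, never from a script. Its argument "steps" is a list of rows, each a list of 2 entries, a list of its own where there are three numbers: the shift along the tool's x, y, z normalised to -1 to 1, where 1 is 200 mm, then the turn, a rotation vector about the tool's x, y, z normalised to -1 to 1, where 1 is pi rad. A call has exactly 10 rows; each row is the pose to reach, as a shift and turn from the pose commanded when the call began, along the tool's axes at that moment, turning the shorter way round; what a row does not reach only later rows make up. A row lasts 1/12 s, in which the tool goes at most 41.7 mm and 7.16 degrees, less where a joint would pass 70% of its speed; a pose out of reach is approached as far as the arm can. A call with a number of a shift or a turn outside -1 to 1 is refused whole. A call with a gripper value outside its range is refused whole. "hand" is the opening, from -1 (shut) to 1 (fully open), set as the call begins (left out, the last holds). The fingers move at their own pace and stop on an object; the grip force is fixed at half the most. Time passes only in rows, so rows that repeat a pose let the fingers close, or fill a call up. It gives the time, the measured TCP pose, the force, the opening and the grip force at its end, in the units of the state.
- robot.observe(): the state, without advancing time (a new reading comes with each control period).
- robot.get_image(name): name is "side" or "top" or "wrist"; returns (picture, depth): 420x560x3 uint8, blue, green, red; 420x560 float32, m along the optical axis (not along the pixel's ray), 0 where there is no reading.
- robot.calibration(name): a dict with "fov_y" (degrees; the focal length in pixels is half the picture's height over the tangent of half this angle, whatever the lens; pixels are square), "cx", "cy" (the principal point, pixels), "k1" (the pictures are not rectified: a ray, as slopes to the right and down, at radius r is drawn at 1 + k1 r^2 times it, then the intrinsics apply), "R" (3x3) and "t" (3): a world point X has camera coordinates R X + t. Camera axes: x right, y down, z forward; pixel columns grow to the right and rows downward; lengths in m; the calibration is good to about 2 mm. A picture is of the moment at which its call begins: read the wrist's pose just before it. calibration takes no time and is no camera call; for the wrist camera it gives the pose at the moment of the call.
- robot.job_done(): hands the job in; it is judged then, once.
The state is a dict: "t": time; "joint_pos": joint angles; "qvel": joint speeds; "joint_torque": joint torques, N m; "eef_pos": TCP position; "orientation": TCP orientation; "wrist_force": force on the tool from outside, world axes, zero at the start; "ft_torque": the same for the moment, N m; "grip_width": opening from 0.0 (shut) to 1.0 (fully open); "gripper_force": force on a finger pad.
Only numpy, scipy, OpenCV 4.12 (cv2) and the standard library are available. Lean on these libraries where they do the work, as an engineer would, in place of code of your own. Each camera call takes 0.05 s, during which the arm holds its last target. There are 200 camera calls.

TASK

Raise the clear guard of the little router table by its black handle until its spring pawl catches the first notch of the brass rack, and let it settle there on the pawl before you let go: do not let it drop, and do not lift it so far that it pushes up the red over-travel marker. Then take the work sled by its green grip and slide it flat along the table under the raised guard, centred on the yellow line and square, until its front edge is flush against the two steel stops. Let go, and leave the other things lying about where they are.

Things in the scene. Friction and masses are not known exactly. Their poses are not given: they have to be found in the camera images.
- machine: Fixed bench router table: blue casing, flat aluminium top 355 mm (x) by 260 mm (y), 60 mm above the bench. Origin at bench level on the yellow centre line, 205 mm from the front (robot-side) edge, 150 mm from the back edge. Its x axis runs along that line towards the steel guard post at the back.
- stop_line (a point): Point on the table top, on the yellow line, in the plane of the front faces of the two steel stop blocks (10 mm high, at y = 18 to 70 mm either side), at machine x = 60 mm, under the hood. Axes as the machine's (z up).
- guard_handle (a point): Grip point of the guard's black handle, an upright bar on the hood: 46 mm along machine x, 20 mm across y, 50 mm high. The point is central, 20 mm below its top, 30 mm above the hood's top; at machine x = 35 mm, 150 mm above the bench when down; rises with the guard. Clear all round but for the post 75 mm behind it and a yellow arm 26 mm high from x = 60 mm. Close the fingers across machine y.
- hood_front (a point): Middle of the lower front rim of the clear guard hood; rises with the guard. 25 mm above the table top when the guard is down, too low for the 40 mm high sled load. The hood reaches from here 90 mm back along machine x and 50 mm to either side.
- post_top (a point): Top centre of the fixed square steel post (30 mm), 310 mm above the bench, machine x = 125 mm. On its +y side a brass rack with three equal teeth 22 mm apart, clamped at a different, unmeasured height each time: the first resting height of the guard lies anywhere from about 0.022 to 0.062 m and must be felt (let down, the guard no longer weighs on the hand) or seen.
- guard (a joint): Height of the guard above its lowest position, m (0 to 0.105). It slides straight up and down the post, weighs 0.5 to 0.8 kg, has slight friction and falls if unsupported. Its sprung orange pawl rides over a sloped tooth (1 to 3 N more, also on the way back) and snaps in once about 1 mm above the resting height; let down from there, the guard rests on the tooth and cannot go back down.
- marker (a joint): Rise of the red over-travel marker, m; 0 as set. A 16 x 26 x 8 mm tab on the post's -y side that slides up with light friction (1 N) and stays where pushed. The guard's sleeve reaches it when the guard is about 10 mm above its first resting height. It must not be pushed up.
- sled: Loose plywood work sled, about 0.25 to 0.5 kg, lying on the table top in front of the guard. Base 150 mm (x) by 90 mm (y), 15 mm thick; a pale block 75 x 70 x 25 mm is screwed on its front half (top 40 mm above the table). Origin: centre of the underside; +x is its front, to be pushed towards the stops.
- sled_handle (a point): Point to grip on the sled's upright green grip: 50 mm along sled x, 20 mm across y, from 15 to 60 mm above the sled's underside; this point is 48 mm behind the sled's origin and 42 mm above the underside. Grip with fingers closing across sled y.
- sled_nose (a point): Middle of the sled's front edge at the underside, 75 mm ahead of its origin; it has to come to stop_line.
- wheel_blank: Bystander: loose wooden disc, 40 mm across, 12 mm high, on the router table beside the guard (machine +y side). Origin: centre of underside.
- marking_block: Bystander: loose dark wood block 50 x 18 x 14 mm on the router table beside the guard (machine -y side). Origin: centre of underside.
- glue_bottle: Bystander: white bottle with red cap, 50 mm across, 150 mm high, on the bench to the left. Origin: centre of underside.
- spring_clamp: Bystander: black spring clamp lying on the bench to the right, 110 mm long, 14 mm high. Origin: centre of underside.
Not all that is in view belongs to the job. Several things have the shape of the sled; the one meant has the colours described above.

How it is judged:
By the outcome, as a careful person would: the job done as asked, in the order asked, and still so for the second after the job is handed in, with the robot touching nothing.
It also fails if it takes over 64 s, if anything falls off the work surface, if the arm or the gripper's body presses on something with over 40 N, if the wrist force passes 120 N, or if a joint passes its speed limit or range.

## Working session

There is one attempt and no reset: what is moved stays moved. The work goes in short steps, Python scripts to look and compute and a tool call to move; the robot and the scene stay as the last step left them, time stands still between calls to the robot, and variables do not carry over. Pictures are saved under pics/ and viewed, at most 10 in all, crops included, and the job is handed in when it is done.

Besides the shell and the picture viewer there is one more tool, called after "Emit:" as name([rows], argument=value, ...), one row to a line, values as JSON. move_arm: Moves the arm, as the interface text tells. Scaled input: -1 to 1 covers 200 mm each way for a shift and pi rad each way for a turn. Its arguments: {"type":"object","properties":{"steps":{"type":"array"},"hand":{"type":"number"}},"required":["steps"]}

```bash
mkdir -p pics; cat > h.py <<'E'
import numpy as np, cv2
from plant import robot
def K(c):
    f=210/np.tan(np.radians(c["fov_y"])/2); return f
def ray(c,u,v):
    f=K(c); d=np.array([(u-c["cx"])/f,(v-c["cy"])/f]); s=d.copy()
    for _ in range(20): s=d/(1+c["k1"]*(s@s))
    R=np.array(c["R"]);t=np.array(c["t"])
    return -R.T@t, R.T@np.array([s[0],s[1],1.])
def onz(c,u,v,z):
    o,d=ray(c,u,v); return o+d*(z-o[2])/d[2]
def dep(c,u,v,D):
    o,d=ray(c,u,v); return o+d*D[int(round(v)),int(round(u))]
def proj(c,X):
    p=np.array(c["R"])@np.array(X)+np.array(c["t"]); s=p[:2]/p[2]; s=s*(1+c["k1"]*(s@s)); return s*K(c)+[c["cx"],c["cy"]]
def snap(n,tag):
    c=robot.calibration(n); im,D=robot.get_image(n); cv2.imwrite(f"pics/{tag}.png",im); np.save(f"pics/{tag}.npy",D); return c,im,D
E
python3 - <<'E'
from h import *
s=robot.observe(); print({k:np.round(v,4).tolist() for k,v in s.items()}, robot.hold_point_z)
a=[]
for n in ("top","side"):
    c,im,D=snap(n,n+"0"); a.append(im); print(n,{k:np.round(v,3).tolist() for k,v in c.items()})
E
```

```text
{'t': 0.0, 'joint_pos': [-0.9864, 0.2557, 0.107, -0.0005, -1.4239, -0.2846], 'qvel': [-0.0006, 0.0002, 0.0002, -0.0004, 0.0009, 0.0012], 'joint_torque': [-0.0012, -38.6634, 23.7945, 5.3651, -0.0059, 0.0001], 'eef_pos': [0.1623, -0.5249, 0.2037], 'orientation': [[-0.9554, -0.2953, -0.0006], [-0.2953, 0.9554, 0.0018], [0.0001, 0.0019, -1.0]], 'wrist_force': [-0.2234, 0.2505, 0.143], 'ft_torque': [0.0577, 0.0485, -0.0457], 'gripper_force': 0.0, 'grip_width': 1.0004} 0.0187
top {'fov_y': 45.664, 'cx': 274.825, 'cy': 211.447, 'k1': 0.008, 'R': [[-0.016, -1.0, -0.002], [-0.988, 0.016, -0.152], [0.152, -0.0, -0.988]], 't': [0.022, 0.602, 1.642]}
side {'fov_y': 52.137, 'cx': 270.995, 'cy': 214.394, 'k1': 0.044, 'R': [[-0.675, -0.738, 0.012], [-0.505, 0.449, -0.737], [0.539, -0.503, -0.676]], 't': [0.396, 0.406, 1.019]}
```

View pics/top0.png

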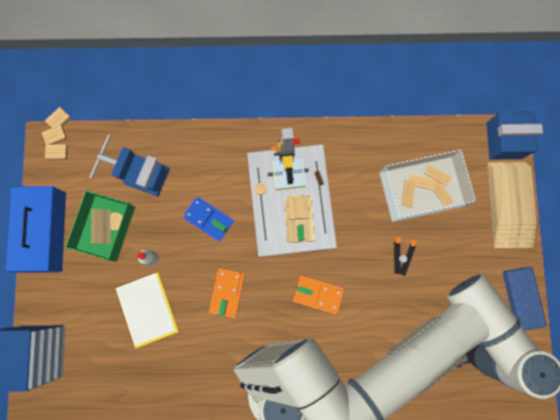

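View pics/side0.png

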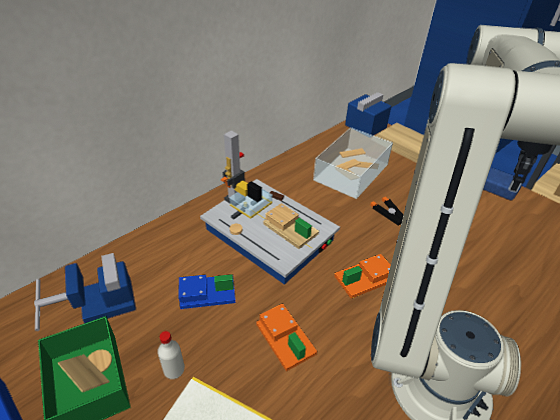

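Top view: the aluminium table spans about cols 248-336, rows 146-256, with the post at about (288,137) and the black handle at about (289,172). The sled-shaped things are the plywood one on the table (300,218), a blue one (209,218), and orange ones at (226,292) and (318,294). Only the plywood one with the pale block and green grip, on the table in front of the guard, fits the description. I'll confirm that in a crop.

```bash
python3 - <<'E'
from h import *
im=cv2.imread("pics/top0.png"); c=robot.calibration("top"); D=np.load("pics/top0.npy")
cv2.imwrite("pics/crop1.png",cv2.resize(im[120:265,235:345],None,fx=4.1,fy=4.1,interpolation=cv2.INTER_CUBIC))
# table top: points with height ~0.06
H,W=D.shape; P=np.array([[dep(c,u,v,D) for u in range(W)] for v in range(120,270)])
m=((abs(P[...,2]-.06)<.006)).astype(np.uint8); m[:, :240]=0; m[:,345:]=0
m=cv2.morphologyEx(m,cv2.MORPH_CLOSE,np.ones((9,9)))
cs=max(cv2.findContours(m,0,2)[0],key=cv2.contourArea)
pts=np.array([onz(c,u,v+120,.06)[:2] for u,v in cs[:,0]],np.float32)
r=cv2.minAreaRect(pts); print("table",r, cv2.boxPoints(r))
hsv=cv2.cvtColor(im,cv2.COLOR_BGR2HSV)
g=cv2.inRange(hsv,(50,100,50),(80,255,255)); g[:,:250]=0;g[:,335:]=0;g[:200]=0;g[255:]=0
ys,xs=np.nonzero(g); print("green",xs.mean(),ys.mean(),len(xs),onz(c,xs.mean(),ys.mean(),.12), [dep(c,x,y,D)[2].round(3) for x,y in zip(xs,ys)][::6])
E
```

```text
table ((0.6402795314788818, -0.0409732460975647), (0.3552936017513275, 0.2600416839122772), 5.597416400909424) [[ 0.45079783  0.07110032]
 [ 0.47616175 -0.18770145]
 [ 0.82976127 -0.15304682]
 [ 0.80439734  0.10575496]]
green 300.27848101265823 232.34177215189874 79 [ 0.52116492 -0.06823742  0.12      ] [np.float64(0.124), np.float64(0.115), np.float64(0.123), np.float64(0.119), np.float64(0.113), np.float64(0.12), np.float64(0.117), np.float64(0.116), np.float64(0.114), np.float64(0.125), np.float64(0.117), np.float64(0.124), np.float64(0.115), np.float64(0.125)]
```

View pics/crop1.png

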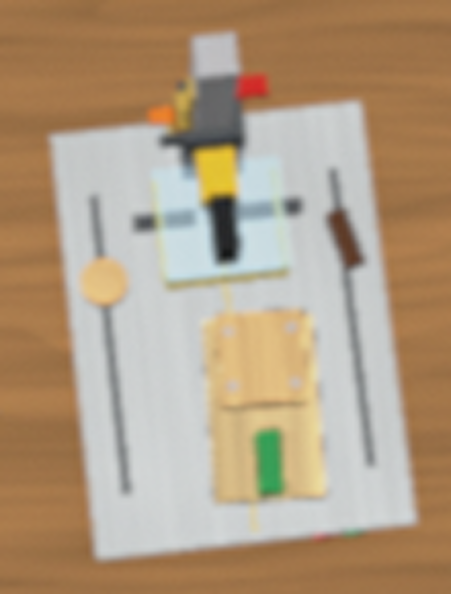

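The crop confirms it: plywood sled, pale screwed block at the front, green grip at crop (268,462). The table fits 355.3 x 260.0 mm. Next I'll get the machine frame, the wrist camera mounting and the first moves.

```bash
cat >> h.py <<'E'
ctr=np.array([.6403,-.0410]); YAW=np.radians(5.597)
MX=np.array([np.cos(YAW),np.sin(YAW)]); MY=np.array([-MX[1],MX[0]])
O=ctr+.0275*MX
def m2w(x,y,z): return np.r_[O+x*MX+y*MY,z]
def w2m(p): d=np.array(p[:2])-O; return np.array([d@MX,d@MY,p[2]])
def Rdown(yaw): # tool x at yaw+pi
    c,s=np.cos(yaw+np.pi),np.sin(yaw+np.pi); return np.array([[c,s,0],[s,-c,0],[0,0,-1.]])
def plan(p,yaw=YAW):
    from scipy.spatial.transform import Rotation as Q
    s=robot.observe(); R=np.array(s["orientation"]); e=np.array(s["eef_pos"])
    print("now m",(w2m(e)*1e3).round(1),"t",round(s["t"],2),"F",np.round(s["wrist_force"],2),"grip",round(s["grip_width"],3),round(s["gripper_force"],1))
    print("shift",(R.T@(np.array(p)-e)/.2).round(4),"turn",(Q.from_matrix(R.T@Rdown(yaw)).as_rotvec()/np.pi).round(4))
E
python3 - <<'E'
from h import *
s=robot.observe();R=np.array(s["orientation"]);c=robot.calibration("wrist");Rc=np.array(c["R"]);o=-Rc.T@np.array(c["t"])
print("cam in tool mm",(R.T@(o-s["eef_pos"])*1e3).round(1)); print("cam axes in tool\n",(R.T@Rc.T).round(3)); print(c["fov_y"],c["cx"],c["cy"],c["k1"])
print(m2w(35,0,150)if 0 else m2w(.035,0,.15), m2w(-.1,0,.35))
plan(m2w(-.1,0,.35))
E
```

```text
cam in tool mm [  86.     0.6 -169.3]
cam axes in tool
 [[-0.002 -0.945 -0.328]
 [ 1.    -0.002  0.   ]
 [-0.001 -0.328  0.945]]
60.77162215497692 282.01816592588585 209.06868135654727 -0.055594333455879476
[ 0.70250203 -0.03490433  0.15      ] [ 0.56814564 -0.04807098  0.35      ]
now m [-550.4 -435.1  203.8] t 0.1 F [ 0.39  0.82 -0.2 ] grip 1.004 0.0
shift [-2.6426  1.6804 -0.7283] turn [ 0.0005 -0.0001  0.0643]
```

Emit:
move_arm([
  [[-0.1,0.06,-0.05],[0,0,0]],
  [[-0.2,0.12,-0.1],[0,0,0]],
  [[-0.3,0.19,-0.15],[0,0,0]],
  [[-0.4,0.25,-0.2],[0,0,0]],
  [[-0.5,0.31,-0.25],[0,0,0]],
  [[-0.6,0.37,-0.3],[0,0,0]],
  [[-0.7,0.44,-0.35],[0,0,0]],
  [[-0.8,0.5,-0.4],[0,0,0]],
  [[-0.9,0.56,-0.4],[0,0,0]],
  [[-1,0.62,-0.4],[0,0,0]],
], hand=1)

```text
t: 0.93
eef_pos: [0.3176, -0.347, 0.2849]
orientation: [[-0.955, -0.295, 0.001], [-0.295, 0.955, -0.0], [-0.001, -0.0, -1.0]]
wrist_force: [0.7, -0.1, -1.5]
grip_width: 0.998
gripper_force: 0.0
```

Emit:
move_arm([
  [[-0.1,0.06,-0.05],[0,0,0]],
  [[-0.2,0.12,-0.1],[0,0,0]],
  [[-0.3,0.19,-0.15],[0,0,0]],
  [[-0.4,0.25,-0.2],[0,0,0]],
  [[-0.5,0.31,-0.25],[0,0,0]],
  [[-0.6,0.37,-0.3],[0,0,0]],
  [[-0.7,0.44,-0.33],[0,0,0]],
  [[-0.8,0.5,-0.33],[0,0,0]],
  [[-0.9,0.56,-0.33],[0,0,0]],
  [[-1,0.62,-0.33],[0,0,0]],
])

```text
t: 1.77
eef_pos: [0.4719, -0.1693, 0.3503]
orientation: [[-0.955, -0.295, -0.001], [-0.295, 0.955, 0.0], [0.0, 0.0, -1.0]]
wrist_force: [0.8, 0.3, -0.4]
grip_width: 0.999
gripper_force: 0.0
```

Emit:
move_arm([
  [[-0.1,0.07,0],[0,0,0.01]],
  [[-0.2,0.14,0],[0,0,0.02]],
  [[-0.3,0.21,0],[0,0,0.03]],
  [[-0.4,0.28,0],[0,0,0.04]],
  [[-0.5,0.35,0],[0,0,0.05]],
  [[-0.6,0.42,0],[0,0,0.06]],
  [[-0.64,0.44,0],[0,0,0.0645]],
  [[-0.64,0.44,0],[0,0,0.0645]],
  [[-0.64,0.44,0],[0,0,0.0645]],
  [[-0.64,0.44,0],[0,0,0.0645]],
])

```text
t: 2.6
eef_pos: [0.5673, -0.0492, 0.3508]
orientation: [[-0.995, -0.097, 0.0], [-0.097, 0.995, -0.0], [-0.0, -0.0, -1.0]]
wrist_force: [0.7, 0.2, -0.6]
grip_width: 0.999
gripper_force: 0.0
```

```bash
python3 - <<'E'
from h import *
plan(m2w(-.1,0,.35))
c,im,D=snap("wrist","w1")
import json; json.dump({k:np.array(v).tolist() for k,v in c.items()},open("pics/w1.json","w"))
for n,p in dict(handle=(.035,0,.17),stop=(.06,0,.06),post=(.125,0,.31),org=(0,0,.06),front=(-.205,0,.06),fl=(-.205,.13,.06),fr=(-.205,-.13,.06)).items(): print(n,proj(c,m2w(*p)).round(0))
E
```

```text
now m [-101.    -1.1  350.8] t 2.6 F [ 0.68  0.24 -0.58] grip 0.999 0.0
shift [-0.0048  0.0053  0.0039] turn [-0.0001  0.     -0.0002]
handle [283. 293.]
stop [283. 266.]
post [283. 469.]
org [283. 228.]
front [282.  70.]
fl [389.  70.]
fr [175.  71.]
```

View pics/w1.png

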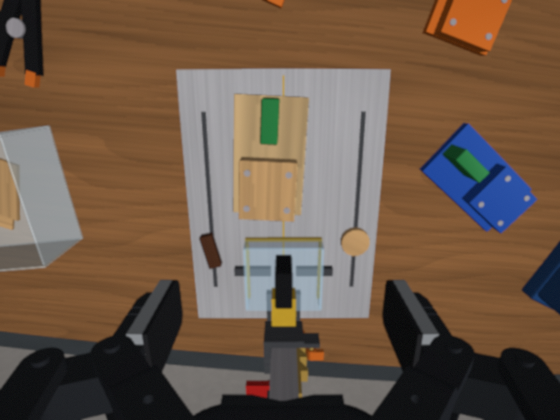

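Wrist view: the table corners are at (178,70) and (389,70), as predicted. The black handle is at col 284, rows 256-306, where expected. The sled's green grip is at (270,121), its block at (269,190), and the yellow line at col 284. Now I'll measure the handle, yellow line and sled.

```bash
python3 - <<'E'
from h import *; import json
c=json.load(open("pics/w1.json")); im=cv2.imread("pics/w1.png"); hsv=cv2.cvtColor(im,cv2.COLOR_BGR2HSV); D=np.load("pics/w1.npy")
def rect(mask,z,tag):
    k=max(cv2.findContours(mask,0,2)[0],key=cv2.contourArea)[:,0]
    p=np.array([w2m(onz(c,u,v,z))[:2]*1e3 for u,v in k],np.float32); r=cv2.minAreaRect(p); print(tag,np.round(r[0],1),np.round(r[1],1),round(r[2],2), k.min(0),k.max(0))
def box(m,u0,u1,v0,v1):
    z=np.zeros_like(m); z[v0:v1,u0:u1]=m[v0:v1,u0:u1]; return z
rect(box(cv2.inRange(hsv,(45,80,40),(85,255,255)),225,320,85,160),.12,"green")
rect(box(cv2.inRange(hsv,(0,0,0),(180,255,45)),268,300,245,300),.17,"handle")
# heights from depth
P=np.array([[w2m(dep(c,u,v,D)) for u in range(220,320)] for v in range(80,235)])
Z=P[...,2]
def dr(lo,hi,tag):
    m=((Z>lo)&(Z<hi)).astype(np.uint8); k=max(cv2.findContours(m,0,1)[0],key=cv2.contourArea)[:,0]
    p=np.array([P[v,u,:2]*1e3 for u,v in k],np.float32); r=cv2.minAreaRect(p); print(tag,np.round(r[0],1),np.round(r[1],1),round(r[2],2), np.median(Z[m>0]))
dr(.068,.13,"sled all"); dr(.094,.105,"block"); dr(.11,.126,"grip")
y=cv2.inRange(hsv,(18,70,120),(35,255,255))
for v in (78,82,86,90,224,228,232):
    x=np.nonzero(y[v,270:300])[0]; 
    if len(x): print(v,x.mean()+270,(w2m(onz(c,x.mean()+270,v,.06))*1e3).round(1))
E
```

```text
green [-149.7  -14.2] [18.5 49.4] 88.85 [261  98] [278 144]
handle [15.7  0.9] [17.  54.4] 89.84 [276 256] [291 299]
sled all [-101.1  -16.4] [ 89.4 151.6] 87.47 0.08269029367941905
block [-63.3 -18.6] [70.  75.7] 87.16 0.10035004365817568
grip [-149.3  -14.3] [20.1 50.1] 87.15 0.11996364446653435
78 282.5 [-195.8    0.3   60. ]
82 282.5 [-191.1    0.3   60. ]
86 282.5 [-186.5    0.3   60. ]
90 282.5 [-181.8    0.3   60. ]
224 283.0 [-5.4  0.7 60. ]
228 283.0 [ 0.5  0.6 60. ]
232 283.0 [ 6.6  0.6 60. ]
```

Emit:
move_arm([
  [[-0.1,0.01,0.06],[0,0,0]],
  [[-0.2,0.01,0.12],[0,0,0]],
  [[-0.3,0.01,0.2],[0,0,0]],
  [[-0.4,0.01,0.28],[0,0,0]],
  [[-0.5,0.01,0.36],[0,0,0]],
  [[-0.6,0.01,0.45],[0,0,0]],
  [[-0.68,0.01,0.53],[0,0,0]],
  [[-0.68,0.01,0.6],[0,0,0]],
  [[-0.68,0.01,0.6],[0,0,0]],
  [[-0.68,0.01,0.6],[0,0,0]],
])

```text
t: 3.48
eef_pos: [0.7022, -0.0343, 0.2306]
orientation: [[-0.995, -0.096, -0.001], [-0.096, 0.995, -0.001], [0.001, -0.001, -1.0]]
wrist_force: [-0.8, 0.8, -0.1]
grip_width: 0.998
gripper_force: 0.0
```

```bash
python3 - <<'E'
from h import *
plan(m2w(.035,.0007,.133))
E
```

```text
now m [ 34.8   0.6 230.6] t 3.48 F [-0.79  0.78 -0.08] grip 0.998 0.0
shift [-0.0018  0.0008  0.4881] turn [-0.0002 -0.0004 -0.0004]
```

Emit:
move_arm([
  [[0,0,0.08],[0,0,0]],
  [[0,0,0.16],[0,0,0]],
  [[0,0,0.24],[0,0,0]],
  [[0,0,0.32],[0,0,0]],
  [[0,0,0.4],[0,0,0]],
  [[0,0,0.46],[0,0,0]],
  [[0,0,0.485],[0,0,0]],
  [[0,0,0.485],[0,0,0]],
  [[0,0,0.485],[0,0,0]],
  [[0,0,0.485],[0,0,0]],
])

```text
t: 4.32
eef_pos: [0.7036, -0.0336, 0.1358]
orientation: [[-0.995, -0.097, 0.003], [-0.097, 0.995, -0.0], [-0.003, -0.0, -1.0]]
wrist_force: [-0.4, 0.9, 0.3]
grip_width: 1.002
gripper_force: 0.0
```

Emit:
move_arm([
  [[0,0,0],[0,0,0]],
  [[0,0,0],[0,0,0]],
  [[0,0,0],[0,0,0]],
  [[0,0,0],[0,0,0]],
  [[0,0,0],[0,0,0]],
  [[0,0,0],[0,0,0]],
  [[0,0,0],[0,0,0]],
  [[0,0,0],[0,0,0]],
  [[0,0,0],[0,0,0]],
  [[0,0,0],[0,0,0]],
], hand=-1)

```text
t: 5.15
eef_pos: [0.703, -0.0346, 0.1341]
orientation: [[-0.995, -0.096, 0.001], [-0.096, 0.995, -0.002], [-0.0, -0.002, -1.0]]
wrist_force: [1.1, -5.4, 1.1]
grip_width: 0.211
gripper_force: 60.7
```

The handle is held (opening about 18 mm, 60 N). Before lifting, I'll use the old pictures for a rough estimate of the first notch.

```bash
python3 - <<'E'
from h import *; import json
plan(m2w(.035,.0007,.133))
s=cv2.imread("pics/side0.png")[125:205,205:270]; w=cv2.imread("pics/w1.png")[310:400,230:340]
a=cv2.resize(s,None,fx=7,fy=7,interpolation=2); b=cv2.resize(w,None,fx=3,fy=3,interpolation=2)
o=np.zeros((560,790,3),np.uint8); o[:a.shape[0],:a.shape[1]]=a; o[:b.shape[0],460:460+b.shape[1]]=b; cv2.imwrite("pics/crop2.png",o)
cs=robot.calibration("side"); cw=json.load(open("pics/w1.json")); ct=robot.calibration("top")
for x in ((.125,0,.31),(.125,-.028,.25),(.125,.02,.2),(.11,.015,.2)): print(x,((proj(cs,m2w(*x))-[205,125])*7).round(0),((proj(cw,m2w(*x))-[230,310])*3+[460,0]).round(0))
def red(tag,box):
    im=cv2.imread(f"pics/{tag}.png"); h=cv2.cvtColor(im,cv2.COLOR_BGR2HSV); m=cv2.inRange(h,(0,150,60),(5,255,255))|cv2.inRange(h,(174,150,60),(180,255,255))
    ys,xs=np.nonzero(m[box[0]:box[1],box[2]:box[3]]); return xs.mean()+box[2],ys.mean()+box[0],len(xs),xs.min()+box[2],xs.max()+box[2],ys.min()+box[0],ys.max()+box[0]
rs=red("side0",(130,200,210,265)); rw=red("w1",(370,420,235,285)); rt=red("top0",(130,160,280,310)); print(rs,rw,rt)
def tri(L):
    A=np.zeros((3,3));B=np.zeros(3)
    for c,u,v in L:
        o,d=ray(c,u,v); d/=np.linalg.norm(d); M=np.eye(3)-np.outer(d,d); A+=M;B+=M@o
    return w2m(np.linalg.solve(A,B))*1e3
print(tri([(cs,*rs[:2]),(cw,*rw[:2])]),tri([(cs,*rs[:2]),(ct,*rt[:2])]))
E
```

```text
now m [ 35.5   0.3 134.1] t 5.15 F [ 1.06 -5.43  1.11] grip 0.211 60.7
shift [0.0027 0.002  0.0054] turn [-0.0005  0.0001 -0.0004]
(0.125, 0, 0.31) [183.  60.] [620. 478.]
(0.125, -0.028, 0.25) [237. 155.] [537. 305.]
(0.125, 0.02, 0.2) [163. 297.] [671. 194.]
(0.11, 0.015, 0.2) [196. 306.] [659. 164.]
(np.float64(240.8), np.float64(154.3), 20, np.int64(239), np.int64(243), np.int64(152), np.int64(157)) (np.float64(257.5061728395062), np.float64(388.7067901234568), 324, np.int64(246), np.int64(268), np.int64(381), np.int64(397)) (np.float64(295.9117647058824), np.float64(140.64705882352942), 34, np.int64(293), np.int64(299), np.int64(138), np.int64(143))
[116.93418836 -27.20706338 227.98314574] [123.55774286 -31.20839097 223.32775787]
```

View pics/crop2.png

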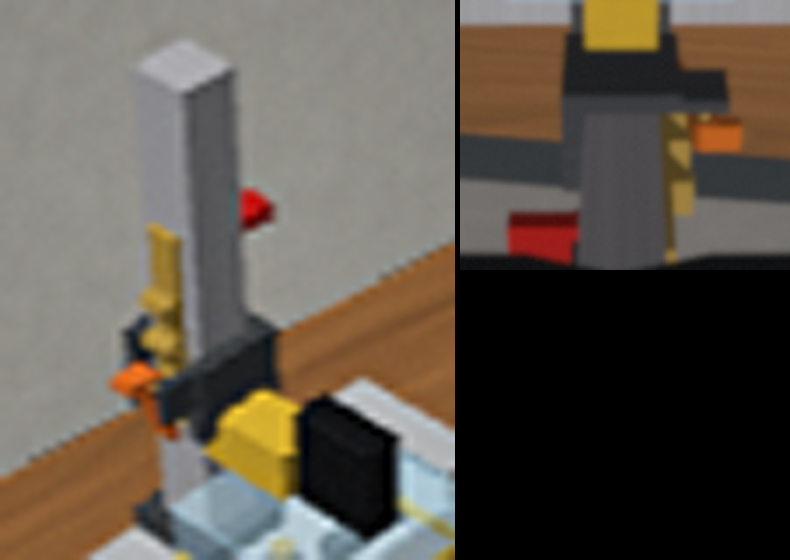

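The crop shows the rack with its teeth on the +y side, the orange pawl at about (130,380), the sleeve top edge at about (270,335) and the red marker at (257,208). The marker's gap to the sleeve gives the resting height as gap minus 10 mm.

```bash
python3 - <<'E'
from h import *; import json
for n,us,vs in (("side0",(239,241,243),range(150,180)),):
    c=robot.calibration("side"); D=np.load(f"pics/{n}.npy")
    for u in us: print(u,[(v,*(w2m(dep(c,u,v,D))*1e3).round(0).astype(int).tolist()) for v in vs if w2m(dep(c,u,v,D))[0]<.16])
c=json.load(open("pics/w1.json")); D=np.load("pics/w1.npy")
for u in (262,275,300): print("w",u,[(v,*(w2m(dep(c,u,v,D))*1e3).round(0).astype(int).tolist()) for v in range(318,396,2) if w2m(dep(c,u,v,D))[2]>.1])
E
```

```text
239 [(152, 137, -39, 222), (153, 127, -30, 227), (154, 125, -28, 225), (155, 121, -24, 225), (156, 119, -21, 224), (157, 119, -21, 220), (158, 119, -21, 217), (165, 114, -15, 196), (166, 111, -11, 196), (167, 112, -12, 191), (168, 112, -12, 187), (169, 111, -11, 184), (170, 113, -12, 179), (171, 111, -10, 177), (172, 108, -8, 176), (173, 106, -6, 174), (174, 104, -3, 173), (175, 100, 0, 173), (176, 100, 1, 169), (177, 101, 0, 165), (178, 101, 1, 161), (179, 100, 2, 158)]
241 [(153, 127, -38, 222), (154, 122, -33, 224), (155, 120, -31, 222), (156, 119, -30, 220), (170, 112, -21, 175), (171, 111, -19, 172), (172, 105, -13, 175), (173, 104, -12, 172), (174, 102, -10, 170), (175, 103, -11, 165), (176, 104, -12, 160), (177, 105, -12, 156), (178, 101, -8, 156), (179, 102, -9, 151)]
243 [(154, 119, -38, 223), (155, 120, -40, 218), (171, 104, -21, 174), (172, 98, -15, 177), (173, 103, -20, 168), (174, 103, -19, 164), (175, 101, -18, 162), (176, 99, -16, 161), (177, 105, -21, 151), (178, 97, -14, 155), (179, 101, -17, 147)]
w 262 [(380, 115, -23, 218), (382, 114, -23, 222), (384, 115, -23, 22
[... 1009 characters left out ...]
98, 21, 150), (330, 98, 21, 154), (332, 99, 21, 157), (334, 99, 21, 160), (336, 98, 21, 166), (338, 100, 21, 167), (340, 99, 20, 172), (342, 99, 20, 175), (344, 102, 20, 175), (346, 105, 20, 176), (348, 121, 21, 160), (350, 114, 21, 171), (352, 114, 20, 175), (354, 116, 20, 176), (356, 115, 20, 181), (358, 117, 20, 182), (360, 119, 20, 183), (362, 115, 20, 190), (364, 115, 20, 194), (366, 115, 19, 196), (368, 119, 20, 196), (370, 115, 19, 203), (372, 116, 19, 205), (374, 116, 19, 208), (376, 115, 19, 212), (378, 115, 19, 215), (380, 114, 18, 218), (382, 115, 18, 221), (384, 115, 18, 224), (386, 115, 18, 226), (388, 115, 18, 229), (390, 116, 18, 230), (392, 117, 18, 233), (394, 117, 18, 235)]
```

Sleeve top is at 175.5 mm and marker bottom at about 218 mm, so the first rest should be at about 32 mm. I'll lift to 30 mm, then feel for it.

Emit:
move_arm([
  [[0,0,-0.01],[0,0,0]],
  [[0,0,-0.03],[0,0,0]],
  [[0,0,-0.05],[0,0,0]],
  [[0,0,-0.07],[0,0,0]],
  [[0,0,-0.09],[0,0,0]],
  [[0,0,-0.11],[0,0,0]],
  [[0,0,-0.13],[0,0,0]],
  [[0,0,-0.145],[0,0,0]],
  [[0,0,-0.15],[0,0,0]],
  [[0,0,-0.15],[0,0,0]],
])

```text
t: 5.98
eef_pos: [0.7029, -0.0345, 0.1615]
orientation: [[-0.995, -0.096, -0.002], [-0.096, 0.995, -0.001], [0.002, -0.001, -1.0]]
wrist_force: [3.6, -6.7, -5.4]
grip_width: 0.214
gripper_force: 59.8
```

Emit:
move_arm([
  [[0,0,-0.003],[0,0,0]],
  [[0,0,-0.006],[0,0,0]],
  [[0,0,-0.01],[0,0,0]],
  [[0,0,-0.013],[0,0,0]],
  [[0,0,-0.016],[0,0,0]],
  [[0,0,-0.02],[0,0,0]],
  [[0,0,-0.02],[0,0,0]],
  [[0,0,-0.02],[0,0,0]],
  [[0,0,-0.02],[0,0,0]],
  [[0,0,-0.02],[0,0,0]],
])

```text
t: 6.82
eef_pos: [0.7029, -0.0345, 0.1653]
orientation: [[-0.995, -0.096, -0.002], [-0.096, 0.995, -0.001], [0.002, -0.001, -1.0]]
wrist_force: [4.1, -7.1, -7.5]
grip_width: 0.215
gripper_force: 59.7
```

Emit:
move_arm([
  [[0,0,-0.003],[0,0,0]],
  [[0,0,-0.006],[0,0,0]],
  [[0,0,-0.01],[0,0,0]],
  [[0,0,-0.012],[0,0,0]],
  [[0,0,-0.015],[0,0,0]],
  [[0,0,-0.015],[0,0,0]],
  [[0,0,-0.015],[0,0,0]],
  [[0,0,-0.015],[0,0,0]],
  [[0,0,-0.015],[0,0,0]],
  [[0,0,-0.015],[0,0,0]],
])

```text
t: 7.65
eef_pos: [0.7029, -0.0346, 0.1684]
orientation: [[-0.995, -0.096, -0.002], [-0.096, 0.995, -0.001], [0.002, -0.001, -1.0]]
wrist_force: [3.7, -7.4, -7.2]
grip_width: 0.213
gripper_force: 59.7
```

Emit:
move_arm([
  [[0,0,0.003],[0,0,0]],
  [[0,0,0.006],[0,0,0]],
  [[0,0,0.01],[0,0,0]],
  [[0,0,0.01],[0,0,0]],
  [[0,0,0.01],[0,0,0]],
  [[0,0,0.01],[0,0,0]],
  [[0,0,0.01],[0,0,0]],
  [[0,0,0.01],[0,0,0]],
  [[0,0,0.01],[0,0,0]],
  [[0,0,0.01],[0,0,0]],
])

```text
t: 8.48
eef_pos: [0.7029, -0.0345, 0.1666]
orientation: [[-0.995, -0.096, -0.002], [-0.096, 0.995, -0.001], [0.002, -0.001, -1.0]]
wrist_force: [3.2, -7.4, -6.5]
grip_width: 0.209
gripper_force: 59.9
```

Emit:
move_arm([
  [[0,0,-0.004],[0,0,0]],
  [[0,0,-0.008],[0,0,0]],
  [[0,0,-0.012],[0,0,0]],
  [[0,0,-0.016],[0,0,0]],
  [[0,0,-0.02],[0,0,0]],
  [[0,0,-0.02],[0,0,0]],
  [[0,0,-0.02],[0,0,0]],
  [[0,0,-0.02],[0,0,0]],
  [[0,0,-0.02],[0,0,0]],
  [[0,0,-0.02],[0,0,0]],
])

```text
t: 9.32
eef_pos: [0.7029, -0.0345, 0.1704]
orientation: [[-0.995, -0.096, -0.002], [-0.096, 0.995, -0.001], [0.002, -0.001, -1.0]]
wrist_force: [4.2, -7.1, -6.8]
grip_width: 0.212
gripper_force: 59.8
```

Emit:
move_arm([
  [[0,0,0.003],[0,0,0]],
  [[0,0,0.006],[0,0,0]],
  [[0,0,0.01],[0,0,0]],
  [[0,0,0.013],[0,0,0]],
  [[0,0,0.015],[0,0,0]],
  [[0,0,0.015],[0,0,0]],
  [[0,0,0.015],[0,0,0]],
  [[0,0,0.015],[0,0,0]],
  [[0,0,0.015],[0,0,0]],
  [[0,0,0.015],[0,0,0]],
])

```text
t: 10.15
eef_pos: [0.7029, -0.0345, 0.1676]
orientation: [[-0.995, -0.096, -0.002], [-0.096, 0.995, -0.001], [0.002, -0.001, -1.0]]
wrist_force: [3.5, -7.5, -7.4]
grip_width: 0.213
gripper_force: 59.9
```

Emit:
move_arm([
  [[0,0,0.003],[0,0,0]],
  [[0,0,0.006],[0,0,0]],
  [[0,0,0.01],[0,0,0]],
  [[0,0,0.012],[0,0,0]],
  [[0,0,0.015],[0,0,0]],
  [[0,0,0.015],[0,0,0]],
  [[0,0,0.015],[0,0,0]],
  [[0,0,0.015],[0,0,0]],
  [[0,0,0.015],[0,0,0]],
  [[0,0,0.015],[0,0,0]],
])

```text
t: 10.98
eef_pos: [0.7029, -0.0345, 0.166]
orientation: [[-0.995, -0.096, -0.0], [-0.096, 0.995, -0.001], [0.001, -0.001, -1.0]]
wrist_force: [2.8, -6.1, -1.9]
grip_width: 0.214
gripper_force: 60.4
```

Emit:
move_arm([
  [[0,0,0.003],[0,0,0]],
  [[0,0,0.005],[0,0,0]],
  [[0,0,0.005],[0,0,0]],
  [[0,0,0.005],[0,0,0]],
  [[0,0,0.005],[0,0,0]],
  [[0,0,0.005],[0,0,0]],
  [[0,0,0.005],[0,0,0]],
  [[0,0,0.005],[0,0,0]],
  [[0,0,0.005],[0,0,0]],
  [[0,0,0.005],[0,0,0]],
])

```text
t: 11.82
eef_pos: [0.703, -0.0346, 0.166]
orientation: [[-0.995, -0.096, 0.001], [-0.096, 0.995, -0.002], [-0.0, -0.002, -1.0]]
wrist_force: [0.5, -5.8, 1.3]
grip_width: 0.213
gripper_force: 60.8
```

```bash
python3 - <<'E'
from h import *
plan(m2w(.035,0,.166))
c,im,D=snap("side","side1")
cv2.imwrite("pics/crop3.png",cv2.resize(im[110:205,195:280],None,fx=6.2,fy=6.2,interpolation=2))
E
```

```text
now m [ 35.5   0.3 166. ] t 11.82 F [ 0.53 -5.79  1.33] grip 0.213 60.8
shift [ 0.0026 -0.0015 -0.0001] turn [-0.0005  0.0001 -0.0004]
```

View pics/crop3.png

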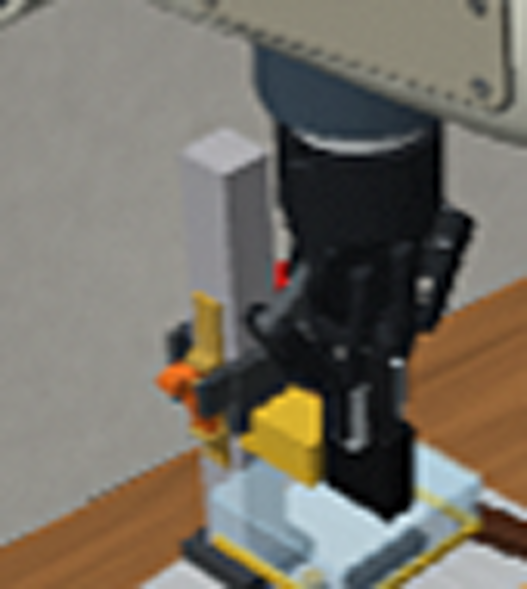

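The weight is off the hand: z holds at 166.0 mm while the command goes lower, and the force is back to its value with the guard down. The picture shows the pawl in the rack at crop (180,380), with the red marker at (280,272) clear above the sleeve. I'll let go and rise.

Emit:
move_arm([
  [[0,0,0],[0,0,0]],
  [[0,0,0],[0,0,0]],
  [[0,0,0],[0,0,0]],
  [[0,0,0],[0,0,0]],
  [[0,0,0],[0,0,0]],
  [[0,0,0],[0,0,0]],
  [[0,0,0],[0,0,0]],
  [[0,0,0],[0,0,0]],
  [[0,0,0],[0,0,0]],
  [[0,0,0],[0,0,0]],
], hand=1)

```text
t: 12.7
eef_pos: [0.7028, -0.0333, 0.1656]
orientation: [[-0.995, -0.097, 0.0], [-0.097, 0.995, 0.0], [-0.0, 0.0, -1.0]]
wrist_force: [0.8, 0.4, 0.4]
grip_width: 1.004
gripper_force: 0.0
```

Emit:
move_arm([
  [[0,0,-0.02],[0,0,0]],
  [[0,0,-0.08],[0,0,0]],
  [[0,0,-0.16],[0,0,0]],
  [[0,0,-0.25],[0,0,0]],
  [[0,0,-0.35],[0,0,0]],
  [[0,0,-0.45],[0,0,0]],
  [[0,0,-0.5],[0,0,0]],
  [[0,0,-0.5],[0,0,0]],
  [[0,0,-0.5],[0,0,0]],
  [[0,0,-0.5],[0,0,0]],
])

```text
t: 13.53
eef_pos: [0.7025, -0.0331, 0.2643]
orientation: [[-0.995, -0.097, -0.002], [-0.097, 0.995, 0.0], [0.002, 0.0, -1.0]]
wrist_force: [-0.8, 0.5, -1.2]
grip_width: 1.0
gripper_force: 0.0
```

Emit:
move_arm([
  [[0.1,-0.01,0],[0,0,0]],
  [[0.2,-0.02,0],[0,0,0]],
  [[0.3,-0.03,0],[0,0,0]],
  [[0.4,-0.04,0],[0,0,0]],
  [[0.5,-0.05,0],[0,0,0]],
  [[0.6,-0.06,0],[0,0,0]],
  [[0.7,-0.07,0],[0,0,0.005]],
  [[0.8,-0.07,0],[0,0,0.01]],
  [[0.92,-0.07,0],[0,0,0.0155]],
  [[0.92,-0.07,0],[0,0,0.0155]],
])

```text
t: 14.37
eef_pos: [0.5175, -0.0656, 0.2658]
orientation: [[-0.999, -0.047, -0.001], [-0.047, 0.999, 0.0], [0.001, 0.0, -1.0]]
wrist_force: [0.7, -0.4, 0.9]
grip_width: 1.002
gripper_force: 0.0
```

```bash
python3 - <<'E'
from h import *
y=YAW-np.radians(2.8)
plan(m2w(-.1493,-.0141,.0835),y)
c,im,D=snap("wrist","w2"); ct,it,Dt=snap("side","side2")
hsv=cv2.cvtColor(im,cv2.COLOR_BGR2HSV)
P=np.array([[w2m(dep(c,u,v,D)) for u in range(200,380)] for v in range(0,420)]); Z=P[...,2]
def dr(lo,hi,tag):
    m=((Z>lo)&(Z<hi)&(P[...,0]<-.02)&(abs(P[...,1])<.09)).astype(np.uint8); k=max(cv2.findContours(m,0,1)[0],key=cv2.contourArea)[:,0]
    p=np.array([P[v,u,:2]*1e3 for u,v in k],np.float32); r=cv2.minAreaRect(p); print(tag,np.round(r[0],1),np.round(r[1],1),round(r[2],2), np.median(Z[m>0]).round(4))
dr(.068,.13,"all"); dr(.094,.105,"block"); dr(.11,.126,"grip")
# sleeve top now (side), expected ~207
print([(v,*(w2m(dep(ct,239,v,Dt))*1e3).round(0).astype(int).tolist()) for v in range(150,172)])
h=P[(P[...,0]>.0)&(P[...,0]<.1)&(abs(P[...,1])<.012)][:,2]; print("handle top",np.percentile(h,[50,90]))
E
```

```text
now m [-152.1  -12.5  265.8] t 14.37 F [ 0.72 -0.35  0.9 ] grip 1.002 0.0
shift [-0.015  -0.0073  0.9114] turn [ 0.0001 -0.0003 -0.0004]
all [-101.3  -17.4] [ 89.2 150.1] 87.06 0.0862
block [-64.  -19.4] [69.2 75.3] 86.97 0.1002
grip [-149.4  -14.5] [19.7 49.5] 86.7 0.1201
[(150, 888, -750, -468), (151, 887, -748, -474), (152, 132, -35, 226), (153, 129, -32, 225), (154, 125, -27, 225), (155, 122, -25, 224), (156, 117, -20, 226), (157, 119, -21, 220), (158, 118, -20, 218), (159, 891, -749, -534), (160, 885, -743, -535), (161, 119, -20, 206), (162, 116, -17, 205), (163, 114, -15, 203), (164, 107, -8, 207), (165, 107, -8, 203), (166, 99, -1, 207), (167, 104, -5, 198), (168, 99, 0, 200), (169, 100, -1, 195), (170, 99, 1, 193), (171, 101, -2, 187)]
handle top [0.15166159 0.19390227]
```

The guard stays up: the sleeve top is at 207 mm (+31.5) and the marker has not moved. The sled is at (-101,-17) mm with yaw -3°, and its grip is at (-149.4,-14.4). I'll go down on the grip.

Emit:
move_arm([
  [[-0.015,-0.008,0.1],[0,0,0]],
  [[-0.015,-0.008,0.25],[0,0,0]],
  [[-0.015,-0.008,0.4],[0,0,0]],
  [[-0.015,-0.008,0.5],[0,0,0]],
  [[-0.015,-0.008,0.6],[0,0,0]],
  [[-0.015,-0.008,0.7],[0,0,0]],
  [[-0.015,-0.008,0.8],[0,0,0]],
  [[-0.015,-0.008,0.86],[0,0,0]],
  [[-0.015,-0.008,0.9],[0,0,0]],
  [[-0.015,-0.008,0.9],[0,0,0]],
])

```text
t: 15.3
eef_pos: [0.523, -0.0665, 0.083]
orientation: [[-0.999, -0.048, -0.005], [-0.048, 0.999, -0.0], [0.005, -0.0, -1.0]]
wrist_force: [0.2, 0.9, -0.7]
grip_width: 1.0
gripper_force: 0.0
```

```bash
python3 - <<'E'
from h import *
plan(m2w(-.1493,-.0144,.0835),YAW-np.radians(2.9))
E
```

```text
now m [-146.7  -14.    83. ] t 15.3 F [ 0.23  0.92 -0.72] grip 1.0 0.0
shift [ 0.0129 -0.0028 -0.0025] turn [-0.     -0.0015  0.0004]
```

Emit:
move_arm([
  [[0,0,0],[0,0,0]],
  [[0,0,0],[0,0,0]],
  [[0,0,0],[0,0,0]],
  [[0,0,0],[0,0,0]],
  [[0,0,0],[0,0,0]],
  [[0,0,0],[0,0,0]],
  [[0,0,0],[0,0,0]],
  [[0,0,0],[0,0,0]],
  [[0,0,0],[0,0,0]],
  [[0,0,0],[0,0,0]],
], hand=-1)

```text
t: 16.13
eef_pos: [0.5246, -0.0668, 0.0865]
orientation: [[-0.999, -0.049, 0.001], [-0.049, 0.999, -0.0], [-0.001, -0.0, -1.0]]
wrist_force: [-1.4, -0.4, 5.6]
grip_width: 0.207
gripper_force: 59.6
```

```bash
python3 - <<'E'
from h import *
plan(m2w(-.1493,.0005,.0835),YAW)
c,im,D=snap("wrist","w3")
P=np.array([[w2m(dep(c,u,v,D)) for u in range(180,400)] for v in range(0,420)]); Z=P[...,2]
def dr(lo,hi,tag):
    m=((Z>lo)&(Z<hi)&(P[...,0]<.0)&(abs(P[...,1])<.09)).astype(np.uint8); k=max(cv2.findContours(m,0,1)[0],key=cv2.contourArea)[:,0]
    p=np.array([P[v,u,:2]*1e3 for u,v in k],np.float32); r=cv2.minAreaRect(p); print(tag,np.round(r[0],1),np.round(r[1],1),round(r[2],2), np.median(Z[m>0]).round(4))
dr(.094,.105,"block")
E
```

```text
now m [-145.2  -14.4   86.5] t 16.13 F [-1.45 -0.43  5.63] grip 0.207 59.6
shift [0.0242 0.0732 0.0149] turn [-0.0002  0.0004 -0.0156]
block [-81.6 -17.7] [35.5 41.5] 88.36 0.1001
```

View pics/w3.png

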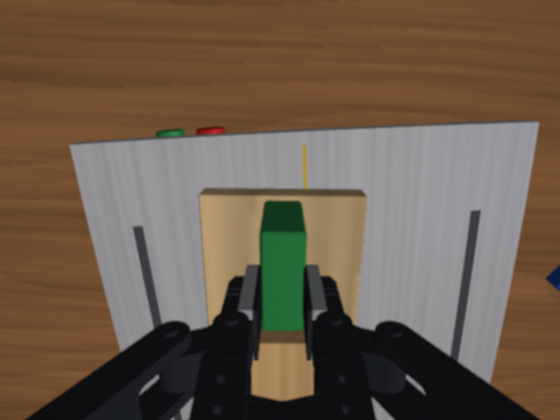

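Wrist view: the fingers hold the green grip squarely at (283,250), and the yellow line shows behind the sled at col 305. Next I'll square the sled, centre it and advance about 45 mm.

Emit:
move_arm([
  [[-0.02,0.01,0],[0,0,-0.002]],
  [[-0.05,0.02,0],[0,0,-0.004]],
  [[-0.08,0.03,0],[0,0,-0.006]],
  [[-0.11,0.04,0],[0,0,-0.008]],
  [[-0.14,0.055,0],[0,0,-0.01]],
  [[-0.17,0.07,0],[0,0,-0.013]],
  [[-0.2,0.085,0],[0,0,-0.0155]],
  [[-0.22,0.085,0],[0,0,-0.0155]],
  [[-0.22,0.085,0],[0,0,-0.0155]],
  [[-0.22,0.085,0],[0,0,-0.0155]],
])

```text
t: 17.02
eef_pos: [0.5667, -0.0481, 0.0865]
orientation: [[-0.995, -0.097, -0.001], [-0.097, 0.995, -0.001], [0.001, -0.001, -1.0]]
wrist_force: [-4.1, -1.0, 8.4]
grip_width: 0.208
gripper_force: 59.8
```

```bash
cat >> h.py <<'E'
def sledmeas(tag):
    c,im,D=snap("wrist",tag); hsv=cv2.cvtColor(im,cv2.COLOR_BGR2HSV)
    P=np.array([[w2m(dep(c,u,v,D)) for u in range(120,460)] for v in range(0,330)]); Z=P[...,2]
    m=((Z>.069)&(Z<.081)).astype(np.uint8)
    L,Rr,B=[],[],[]
    vs=np.nonzero(m.sum(1)>60)[0]; v0=vs.min(); print("rows",v0,vs.max())
    for v in range(v0+8,min(v0+70,vs.max())):
        x=np.nonzero(m[v])[0]; L.append(w2m(onz(c,x[0]-.5+120,v,.075))[:2]*1e3); Rr.append(w2m(onz(c,x[-1]+.5+120,v,.075))[:2]*1e3)
    cols=np.nonzero(m[v0+10])[0]
    for u in cols[6:-6]:
        y=np.nonzero(m[:,u])[0]
        B.append(w2m(onz(c,u+120,y[0]-.5,.075))[:2]*1e3)
    L,Rr,B=map(np.array,(L,Rr,B))
    for n,q in (("A",L),("B",Rr)):
        k=np.polyfit(q[:,0],q[:,1],1); print("side",n,"yaw",np.degrees(np.arctan(k[0])).round(2),"y at rear",np.median(q[:,1]).round(1),"x",q[:,0].mean().round(1))
    k=np.polyfit(B[:,1],B[:,0],1); r=B[:,0]-np.polyval(k,B[:,1]); k=np.polyfit(B[abs(r)<2,1],B[abs(r)<2,0],1)
    print("rear edge yaw",np.degrees(np.arctan(-k[0])).round(2),"x",np.polyval(k,0).round(1))
    y=cv2.inRange(hsv,(18,70,120),(35,255,255)); y[v0-2:]=0; y[:, :180]=0; y[:,400:]=0
    ys,xs=np.nonzero(y); q=np.array([w2m(onz(c,a,b,.06))*1e3 for a,b in zip(xs,ys)]); q=q[abs(q[:,1])<15]; k=np.polyfit(q[:,0],q[:,1],1)
    print("line n",len(q),"y",np.median(q[:,1]).round(2),"yaw",np.degrees(np.arctan(k[0])).round(2),"x",q[:,0].min().round(0),q[:,0].max().round(0))
E
python3 - <<'E'
from h import *
plan(m2w(-.059,.0005,.0865),YAW)
sledmeas("w4")
E
```

```text
now m [-1.014e+02  1.000e-01  8.650e+01] t 17.02 F [-4.11 -1.05  8.43] grip 0.208 59.8
shift [-0.2122  0.0021 -0.0003] turn [-0.0004 -0.0003 -0.0001]
rows 193 275
side A yaw -0.47 y at rear -44.1 x -111.6
side B yaw -0.48 y at rear 45.2 x -111.5
rear edge yaw -0.38 x -134.0
line n 453 y 0.5 yaw 0.14 x -200.0 -132.0
```

The sled is centred within 0.1 mm of the line, with yaw about -0.45°, and the nose is about 44 mm short. I'll advance 38 mm and correct the yaw.

Emit:
move_arm([
  [[-0.02,0,0],[0,0,-0.001]],
  [[-0.05,0,0],[0,0,-0.002]],
  [[-0.08,0,0],[0,0,-0.0025]],
  [[-0.11,0,0],[0,0,-0.0025]],
  [[-0.14,0,0],[0,0,-0.0025]],
  [[-0.17,0,0],[0,0,-0.0025]],
  [[-0.19,0,0],[0,0,-0.0025]],
  [[-0.19,0,0],[0,0,-0.0025]],
  [[-0.19,0,0],[0,0,-0.0025]],
  [[-0.19,0,0],[0,0,-0.0025]],
])

```text
t: 17.9
eef_pos: [0.6045, -0.0445, 0.0865]
orientation: [[-0.994, -0.105, -0.001], [-0.105, 0.994, -0.001], [0.001, -0.001, -1.0]]
wrist_force: [-4.1, -1.2, 7.6]
grip_width: 0.211
gripper_force: 59.8
```

```bash
python3 - <<'E'
from h import *
plan(m2w(-.059,.0005,.0865),YAW)
sledmeas("w5")
E
```

```text
now m [-63.5   0.1  86.5] t 17.9 F [-4.12 -1.25  7.65] grip 0.211 59.8
shift [-0.0224  0.0021 -0.0001] turn [-0.0003 -0.0003  0.0024]
rows 193 274
side A yaw -0.04 y at rear -44.2 x -73.3
side B yaw -0.07 y at rear 45.1 x -73.8
rear edge yaw -0.04 x -96.0
line n 763 y 0.58 yaw -0.07 x -190.0 -94.0
```

Emit:
move_arm([
  [[-0.004,0,0],[0,0,0]],
  [[-0.008,0,0],[0,0,0]],
  [[-0.012,0,0],[0,0,0]],
  [[-0.016,0,0],[0,0,0]],
  [[-0.02,0,0],[0,0,0]],
  [[-0.024,0,0],[0,0,0]],
  [[-0.025,0,0],[0,0,0]],
  [[-0.025,0,0],[0,0,0]],
  [[-0.025,0,0],[0,0,0]],
  [[-0.025,0,0],[0,0,0]],
])

```text
t: 18.78
eef_pos: [0.6067, -0.0442, 0.0864]
orientation: [[-0.994, -0.105, -0.006], [-0.105, 0.994, -0.002], [0.006, -0.001, -1.0]]
wrist_force: [-12.1, -0.5, 11.9]
grip_width: 0.21
gripper_force: 60.4
```

Emit:
move_arm([
  [[-0.002,0,0],[0,0,0]],
  [[-0.004,0,0],[0,0,0]],
  [[-0.006,0,0],[0,0,0]],
  [[-0.0075,0,0],[0,0,0]],
  [[-0.0075,0,0],[0,0,0]],
  [[-0.0075,0,0],[0,0,0]],
  [[-0.0075,0,0],[0,0,0]],
  [[-0.0075,0,0],[0,0,0]],
  [[-0.0075,0,0],[0,0,0]],
  [[-0.0075,0,0],[0,0,0]],
])

```text
t: 19.62
eef_pos: [0.6066, -0.0442, 0.0865]
orientation: [[-0.994, -0.105, -0.009], [-0.105, 0.995, -0.002], [0.009, -0.001, -1.0]]
wrist_force: [-17.6, -0.2, 16.1]
grip_width: 0.209
gripper_force: 60.8
```

Contact was felt after 2.2 mm, earlier than the 6 mm measured. I'll check whether it is the stops.

```bash
python3 - <<'E'
from h import *; import json
plan(m2w(-.059,.0005,.0865),YAW)
c=json.load(open("pics/w1.json")); g=cv2.cvtColor(cv2.imread("pics/w1.png"),cv2.COLOR_BGR2GRAY)
for u in (238,241,326,329):
    col=g[255:290,u].astype(int); print(u,col.tolist())
for v in (264,265,266,267,268): print(v,(w2m(onz(c,240,v,.07))*1e3).round(1),(w2m(onz(c,240,v,.06))*1e3).round(1))
g1=cv2.cvtColor(cv2.imread("pics/w1.png"),cv2.COLOR_BGR2HSV)[...,1]
for u in (220,340): print("front edge",g1[60:80,u].tolist(),(w2m(onz(c,u,69,.06))*1e3).round(1))
sledmeas("w6")
c,im,D=snap("side","side3"); cv2.imwrite("pics/crop4.png",cv2.resize(im[140:290,190:350],None,fx=4,fy=4,interpolation=2))
E
```

```text
now m [-61.3   0.1  86.5] t 19.62 F [-17.63  -0.23  16.13] grip 0.209 60.8
shift [-0.0117  0.0021 -0.0002] turn [-0.0003 -0.0029  0.0023]
238 [154, 153, 154, 154, 153, 153, 153, 153, 153, 144, 117, 74, 42, 43, 53, 61, 63, 62, 63, 66, 90, 125, 148, 153, 153, 154, 153, 153, 153, 153, 153, 153, 153, 152, 152]
241 [154, 154, 155, 154, 153, 153, 152, 153, 152, 144, 116, 73, 43, 44, 54, 60, 62, 62, 63, 67, 87, 122, 144, 149, 150, 149, 149, 150, 150, 150, 150, 150, 151, 150, 151]
326 [161, 161, 161, 161, 160, 160, 161, 160, 160, 150, 117, 69, 37, 42, 54, 60, 61, 62, 62, 66, 90, 128, 152, 158, 157, 157, 157, 157, 156, 156, 156, 156, 156, 156, 156]
329 [159, 159, 159, 160, 159, 159, 160, 160, 159, 150, 116, 68, 37, 43, 53, 60, 62, 61, 62, 66, 91, 130, 153, 160, 159, 159, 160, 160, 159, 160, 159, 159, 159, 159, 160]
264 [ 51. -60.  70.] [ 56.3 -61.3  60. ]
265 [ 52.6 -60.1  70. ] [ 58.  -61.4  60. ]
266 [ 54.2 -60.1  70. ] [ 59.6 -61.5  60. ]
267 [ 55.8 -60.2  70. ] [ 61.2 -61.5  60. ]
268 [ 57.4 -60.3  70. ] [ 62.8 -61.6  60. ]
front edge [149, 148, 148, 147, 148, 148, 151, 142, 87, 32, 5, 5, 5, 5, 5, 3, 5, 5, 5, 5] [-206.6  -75.2   60. ]
front edge [149, 147, 148, 149, 148, 147, 153, 131, 57, 8, 5, 6, 5, 5, 3, 3, 5, 5, 5, 5] [-206.2   69.8   60. ]
rows 193 275
side A yaw -0.03 y at rear -44.2 x -71.3
side B yaw -0.08 y at rear 45.2 x -71.7
rear edge yaw -0.1 x -93.6
line n 747 y 0.6 yaw -0.08 x -188.0 -92.0
```

View pics/crop4.png

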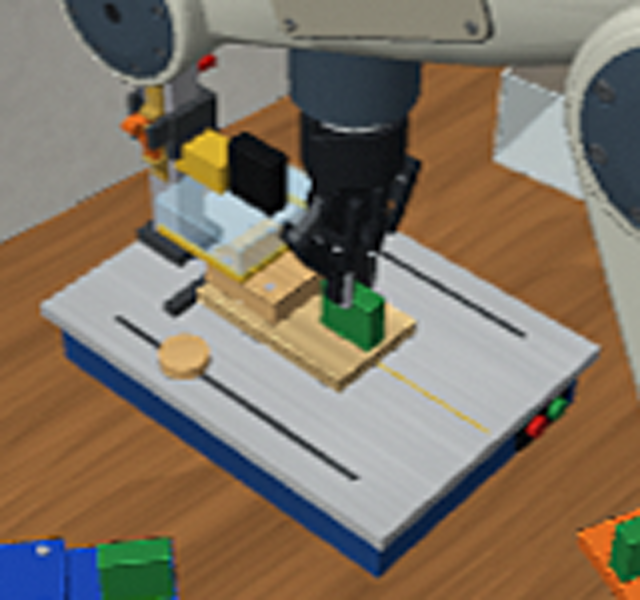

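```bash
python3 - <<'E'
from h import *
c=robot.calibration("wrist"); im=cv2.imread("pics/w6.png"); S=cv2.cvtColor(im,cv2.COLOR_BGR2HSV)[...,1].astype(float)
for u in (180,220,260,340,380,420):
    col=S[:190,u]; v=np.nonzero(col>75)[0]; v=v[v<150].max(); vv=v+ (col[v]-75)/(col[v]-col[v+1]); print(u,round(vv,1),(w2m(onz(c,u,vv,.06))*1e3).round(1))
# side view: sled rear edge/nose and stop from depth
cs=robot.calibration("side"); D=np.load("pics/side3.npy")
P=np.array([[w2m(dep(cs,u,v,D)) for u in range(225,300)] for v in range(190,245)])*1e3
m=(abs(P[...,2]-75)<2.5)&(P[...,1]>37)&(P[...,1]<43); q=P[m]; print("base top strip x",q[:,0].min().round(1),q[:,0].max().round(1),len(q))
m=(abs(P[...,2]-100)<2.5)&(abs(P[...,1])<30); q=P[m]; print("block x",q[:,0].min().round(1),q[:,0].max().round(1))
# hood front
m=(P[...,2]>112)&(P[...,2]<160)&(P[...,1]>15); q=P[m]; print("hood x,z",q[:,0].min().round(1) if len(q) else None, np.percentile(q[:,2],[2,50,98]).round(0))
for X in ((.06,.045,.075),(.06,.045,.06),(.06,.018,.07),(.06,.07,.07),(-.09,.045,.075)): print(X,((proj(cs,m2w(*X))-[190,140])*4).round(0))
E
```

```text
Traceback (most recent call last):
ValueError: zero-size array to reduction operation maximum which has no identity
```

```bash
python3 - <<'E'
from h import *
c=robot.calibration("wrist"); im=cv2.imread("pics/w6.png"); S=cv2.cvtColor(im,cv2.COLOR_BGR2HSV)[...,1].astype(float)
for X in ((-.205,.1,.06),(-.205,0,.06),(-.205,-.1,.06)): print("exp",X,proj(c,m2w(*X)).round(1))
for u in (220,260,340,380): print(u,S[:60:3,u].astype(int).tolist())
cs=robot.calibration("side"); D=np.load("pics/side3.npy")
P=np.array([[w2m(dep(cs,u,v,D)) for u in range(225,300)] for v in range(190,245)])*1e3
m=(abs(P[...,2]-75)<3)&(P[...,1]>36)&(P[...,1]<44); q=P[m]; print("base top strip x",len(q),q[:,0].min().round(1),q[:,0].max().round(1))
m=(abs(P[...,2]-100)<3)&(abs(P[...,1])<30); q=P[m]; print("block x",len(q),q[:,0].min().round(1),q[:,0].max().round(1))
for X in ((.06,.045,.075),(.06,.045,.06),(.06,.018,.07),(.06,.07,.07),(.06,.07,.06),(-.09,.045,.075)): print(X,((proj(cs,m2w(*X))-[190,140])*4).round(0))
E
```

```text
exp (-0.205, 0.1, 0.06) [486.4 -31.7]
exp (-0.205, 0, 0.06) [282.8 -38.1]
exp (-0.205, -0.1, 0.06) [ 78.9 -34.4]
220 [6, 6, 6, 7, 4, 4, 6, 6, 5, 6, 6, 4, 5, 6, 4, 6, 6, 6, 5, 5]
260 [5, 5, 7, 7, 7, 7, 5, 5, 5, 5, 5, 5, 7, 7, 5, 5, 4, 4, 5, 4]
340 [7, 5, 5, 5, 5, 5, 5, 5, 5, 5, 5, 5, 4, 5, 5, 5, 5, 4, 5, 7]
380 [4, 4, 4, 6, 6, 6, 6, 6, 6, 4, 6, 6, 6, 6, 4, 4, 4, 4, 6, 6]
base top strip x 80 -90.7 69.4
block x 115 -88.1 138.0
(0.06, 0.045, 0.075) [197. 286.]
(0.06, 0.045, 0.06) [197. 300.]
(0.06, 0.018, 0.07) [221. 274.]
(0.06, 0.07, 0.07) [174. 306.]
(0.06, 0.07, 0.06) [175. 316.]
(-0.09, 0.045, 0.075) [339. 378.]
```

Side view: the sled's front-left corner at crop (198,288) and rear-left corner at about (339,380) match a flush nose at (197,286) and (339,378). The stop's reaction also confirms flush. I'll let go and rise, backing off slightly from the guard.

Emit:
move_arm([
  [[0,0,0],[0,0,0]],
  [[0,0,0],[0,0,0]],
  [[0,0,0],[0,0,0]],
  [[0,0,0],[0,0,0]],
  [[0,0,0],[0,0,0]],
  [[0,0,0],[0,0,0]],
  [[0,0,0],[0,0,0]],
  [[0,0,0],[0,0,0]],
  [[0,0,0],[0,0,0]],
  [[0,0,0],[0,0,0]],
], hand=1)

```text
t: 20.55
eef_pos: [0.6116, -0.0431, 0.0855]
orientation: [[-0.994, -0.105, -0.0], [-0.105, 0.994, 0.0], [0.0, 0.0, -1.0]]
wrist_force: [-0.2, -0.4, -1.0]
grip_width: 1.002
gripper_force: 0.0
```

Emit:
move_arm([
  [[0,0,-0.03],[0,0,0]],
  [[0,0,-0.1],[0,0,0]],
  [[0,0,-0.2],[0,0,0]],
  [[0,0,-0.3],[0,0,0]],
  [[0.05,0,-0.4],[0,0,0]],
  [[0.1,0,-0.5],[0,0,0]],
  [[0.15,0,-0.6],[0,0,0]],
  [[0.2,0,-0.7],[0,0,0]],
  [[0.3,0,-0.8],[0,0,0]],
  [[0.3,0,-0.9],[0,0,0]],
])

```text
t: 21.38
eef_pos: [0.5497, -0.0498, 0.2682]
orientation: [[-0.994, -0.105, 0.001], [-0.105, 0.995, 0.0], [-0.001, 0.0, -1.0]]
wrist_force: [2.0, -0.5, 1.6]
grip_width: 1.001
gripper_force: 0.0
```

Emit:
move_arm([
  [[0.05,0,-0.1],[0,0,0]],
  [[0.1,0,-0.2],[0,0,0]],
  [[0.15,0,-0.3],[0,0,0]],
  [[0.2,0,-0.4],[0,0,0]],
  [[0.2,0,-0.4],[0,0,0]],
  [[0.2,0,-0.4],[0,0,0]],
  [[0.2,0,-0.4],[0,0,0]],
  [[0.2,0,-0.4],[0,0,0]],
  [[0.2,0,-0.4],[0,0,0]],
  [[0.2,0,-0.4],[0,0,0]],
])

```text
t: 22.22
eef_pos: [0.512, -0.0536, 0.3447]
orientation: [[-0.994, -0.105, -0.002], [-0.105, 0.994, -0.0], [0.002, -0.0, -1.0]]
wrist_force: [0.3, 0.3, -0.0]
grip_width: 1.0
gripper_force: 0.0
```

```bash
python3 - <<'E'
from h import *
plan(m2w(-.1,0,.35),YAW)
c,im,D=snap("wrist","w7"); S=cv2.cvtColor(im,cv2.COLOR_BGR2HSV)[...,1].astype(float)
P=np.array([[w2m(dep(c,u,v,D)) for u in range(200,370)] for v in range(0,420)]); Z=P[...,2]
def dr(lo,hi,tag):
    m=((Z>lo)&(Z<hi)&(P[...,0]<.0)&(abs(P[...,1])<.07)).astype(np.uint8); k=max(cv2.findContours(m,0,1)[0],key=cv2.contourArea)[:,0]
    p=np.array([P[v,u,:2]*1e3 for u,v in k],np.float32); r=cv2.minAreaRect(p); print(tag,np.round(r[0],1),np.round(r[1],1),round(r[2],2),"x",p[:,0].min().round(1),p[:,0].max().round(1))
dr(.068,.081,"base"); dr(.11,.126,"grip")
for u in (240,340):
    v=np.nonzero(S[:200,u]>75)[0].max(); print("front edge",v,(w2m(onz(c,u,v+.5,.06))*1e3).round(1))
ct,it,Dt=snap("side","side4"); print("sleeve",[(v,*(w2m(dep(ct,239,v,Dt))*1e3).round(0).astype(int).tolist()) for v in range(152,170)])
o=np.zeros((600,800,3),np.uint8); a=cv2.resize(im,(480,360)); o[:360,:480]=a; b=cv2.resize(it[125:245,190:290],None,fx=3.2,fy=5/1.5625,interpolation=2); o[:b.shape[0],480:480+b.shape[1]]=b; cv2.imwrite("pics/final.png",o)
E
```

```text
now m [-156.4    0.   344.7] t 22.22 F [ 0.33  0.29 -0.03] grip 1.0 0.0
shift [-0.2818 -0.0021 -0.0268] turn [-0.     -0.0006  0.0023]
base [-46.5   0.6] [89.2 91.8] 89.4 x -92.0 -0.1
grip [-65.3   1.2] [49.1 19.7] 0.03 x -89.8 -40.7
front edge 115 [-207.3  -51.6   60. ]
front edge 115 [-208.1   72.1   60. ]
sleeve [(152, 134, -36, 224), (153, 130, -32, 224), (154, 123, -25, 227), (155, 123, -25, 223), (156, 120, -22, 223), (157, 119, -21, 221), (158, 117, -19, 218), (159, 889, -747, -532), (160, 891, -749, -541), (161, 116, -17, 209), (162, 115, -16, 206), (163, 115, -16, 202), (164, 107, -9, 206), (165, 103, -4, 207), (166, 100, -1, 207), (167, 102, -3, 201), (168, 103, -3, 196), (169, 104, -4, 192)]
```

View pics/final.png

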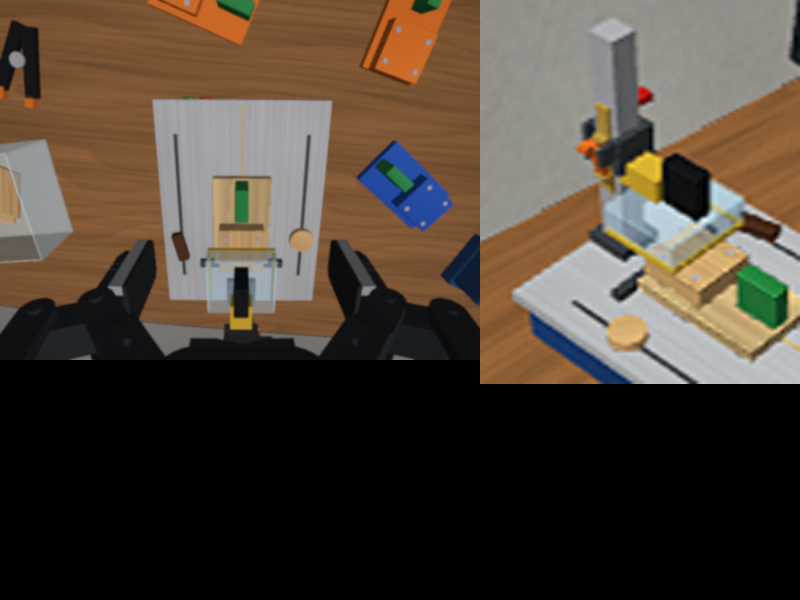

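The final view shows the guard up (sleeve 207 mm, marker still at 226 mm). The sled lies under the hood, square and on the line. Correcting for the table edge, which reads 2.7 mm short, its nose is at 60 mm against the stops. The bystanders are untouched and the gripper is clear, so I'm handing in.

```bash
python3 -c "
from plant import robot
print(robot.job_done())"
```

```text
the job is handed in; nothing more can be done
None
```

The job is handed in at about 22 s: the guard rests on its pawl in the first notch (about 32 mm up) with the marker unmoved, and the sled is released, centred and square, flush against both stops by final images and contact force.

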